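# Seat a copper blank in its die and swing the keeper over it

### The job

Get the die ready for striking: with the fingertips, push the loose copper blank across the top of the die plate until it drops into the round seat and lies flat in it, then push the keeper bar round by its post until it lies over the blank, hard against its stop. Only push: do not lift the blank off the plate or push it over the plate's edge, leave the punch standing where it is, and do not disturb the other things on the bench.

Things in the scene. Friction and masses are not known exactly. Their poses are not given: they have to be found in the camera images.
- die: Dark steel die plate, fixed to the bench, 170 x 170 mm and 30 mm thick, its top level and 30 mm above the bench. Origin: centre of its underside. Its x and y axes run along its sides; its top carries the round seat, the keeper, the blank and a punch.
- die_seat (a point): Centre of the mouth of the round seat, level with the plate's top face; in the plate's frame at x +30, y 0 mm. The seat is a flat-bottomed recess 45 mm across and 7 mm deep with a 1 mm chamfer. Axes as the plate's.
- blank_center (a point): Centre (half-way up) of the loose copper blank, a plain flat disc 42 mm across, 6 mm thick, about 74 g (this varies), that starts flat on the plate's top on the -x side of the seat, 55 to 105 mm from it centre to centre. Its z axis is the disc's axis. Seated, its top lies 1 mm below the plate's top and it has 1.5 mm of play all round.
- die_pivot (a point): Point on the axis of the keeper's upright pivot, level with the plate's top; in the plate's frame at x +30, y +60 mm. A washer and round steel boss (22 mm across, up to 19 mm above the plate's top with its pin) stand here.
- keeper (a joint): Angle (rad) of the keeper, a flat steel bar that swings level about its pivot. 0: open, pointing 20 degrees from the plate's +x axis towards +y. It turns clockwise seen from above as the value grows; at 1.92 it meets its built-in stop, pointing along the plate's -y axis over the seat's middle. Starts between 0 and 0.4, stays where left; about 1 N at the post moves it.
- keeper_post (a point): Centre of the top of the keeper's round steel post, 16 mm across, standing on the bar 70 mm from the pivot; it rises 24 mm above the bar, to 35 mm above the plate's top. The bar is 16 mm wide, 8 mm thick, reaches 85 mm from the pivot, its underside 3 mm above the plate's top: it cannot pass over an unseated blank.
- punch_mid (a point): Middle of a loose steel punch, a cylinder 16 mm across and 42 mm high, standing on the plate near its corner at +x, -y (about x +66, y -66 mm in the plate's frame). To be left alone.
- hammer: Bench hammer, 260 mm long, lying on the bench along the plate's +y side. To be left alone.
- scriber: Screwdriver, 170 mm long, lying on the bench along the plate's -y side. To be left alone.
- dish: White ceramic dish, 76 mm across, 24 mm high, on the bench near the plate's +x, -y corner. Origin: centre of its underside. To be left alone.
- dapping_block: Brass dapping cube, 50 mm, on the bench beyond the plate's +x, +y corner. Origin: centre of its underside. To be left alone.
- tin: Closed round steel tin, 60 mm across, 50 mm high, on the bench beyond the plate's +x side. Origin: centre of its underside. To be left alone.
- ring: Small brass finger ring, 24 mm across, 6 mm high, lying on the bench beyond the plate. Origin: centre of its underside. To be left alone.
There are look-alikes about, which are no part of the job. What is shaped like the part that bears blank_center but purple is not meant.

How it is judged:
By the outcome, as a careful person would: the job done as asked, in the order asked, and still so for the second after the job is handed in, with the robot touching nothing.
It also fails if it takes over 53 s, if anything falls off the work surface, if the arm or the gripper's body presses on something with over 40 N, if the wrist force passes 120 N, or if a joint passes its speed limit or range.

### The arm

A 6-joint arm with a two-finger parallel gripper is mounted at the origin on the work surface. World frame = base frame: x ahead of the robot, y to its left, z up, the work surface at z = 0. Lengths are in m, angles in degrees, forces in N, time in s.
With the tool pointing down it reaches from about 0.4 to 0.825 m from the base axis. Payload 7 kg.
Tool frame: the origin (TCP) lies midway between the tips of the shut fingers; the grasp point (between the pads) lies 19 mm behind it (r.hold_point_z is the distance from the TCP to the grasp point, in m); x points along the fingers, y is the direction in which the jaws open and shut, and the axes are right-handed (so a half turn about x gives the same grasp; the last joint's range is limited). The gripper opens to 88 mm and grips with 3 to 60 N. Pads are 19 mm wide; open, the fingers measure 130 mm over their backs; the gripper's body (78 mm by 193 mm) begins 47 mm behind the grasp point.
Start: joints at [93.169, 20.546, 0.682, 0, -70.136, -16.507], TCP at [0.156, 0.657, 0.227] pointing down, gripper open.
Joint ranges: [-176.03, 176.03], [-82.01, 121.73], [-58.28, 71.71], [-173.87, 95.51], [-174.79, -0.11], [-173.66, 173.66]. Speed limits (degrees/s): [136.94, 136.94, 172.46, 180, 180, 180].

### API

Orientations are given as [roll, pitch, yaw] about the fixed x, y, z axes, in that order (R = Rz(yaw) Ry(pitch) Rx(roll)).
In Python, from plant import r, viewer, order gives the robot as it stands. The module is installed in compiled form; this text tells all that it offers.
- The arm moves only by the shell command python3 -m creep 'ROWS' [FORCE]. ROWS is JSON, a list of rows, each an object of numbers: "ax", "ay", "az": the turn, a rotation vector about the tool's x, y, z in degrees; "tx", "ty", "tz": the shift along the tool's x, y, z in m; "fingers": the finger opening in m, from 0 to 0.0876. A call has 1 to 5 rows; each row is the pose to reach, as a shift and turn from the pose commanded when the call began, along the tool's axes at that moment; what a row does not reach only later rows make up. A row lasts 1/10 s, in which the tool goes at most 50 mm and 8.59 degrees, less where a joint would pass 70% of its speed; a pose out of reach is approached as far as the arm can. A call with a gripper value outside its range is refused whole. The fingers move at their own pace and stop on an object; FORCE is the grip in N (left out, the last holds). Time passes only in rows, so rows that repeat a pose let the fingers close. It gives the time, the measured TCP pose, the force and the opening at its end, in the units of the state.
- r.get_state(): the state, without advancing time (a new reading comes with each control period).
- viewer.capture(name): name is "side" or "top" or "wrist"; returns a dict with "pixels" (420x560x3 uint8, blue, green, red), "depth" (420x560 float32, m along the optical axis (not along the pixel's ray), 0 where there is no reading), "fx", "fy", "cx", "cy" (pixels), "rvec" (rotation vector, rad) and "tvec" (3), from world to camera coordinates, as OpenCV has them; the wrist camera has in their place "T_tool_cam" (4x4, takes a point from camera to tool coordinates, whose origin is the TCP and whose axes are the tool frame's). Camera axes: x right, y down, z forward; pixel columns grow to the right and rows downward; lengths in m; the calibration is good to about 2 mm. A picture is of the moment at which its call begins: read the wrist's pose just before it.
- order.close_job(): hands the job in, once; it reports no verdict.
The state is a dict: "time_s": time; "joints": joint angles; "qd": joint speeds; "joint_torque": joint torques, N m; "tcp_pos": TCP position; "eef_rot": TCP orientation; "contact_force": force on the tool from outside, world axes, zero at the start; "moment": the same for the moment, N m; "gripper_width": finger opening in m.
Only numpy, scipy, OpenCV 4.12 (cv2) and the standard library are available. Lean on these libraries where they do the work, as an engineer would, in place of code of your own. Each camera call takes 0.05 s, during which the arm holds its last target.

## Working session

There is one attempt and no reset: what is moved stays moved. The work goes in short steps, Python scripts to look and compute and a shell command to move; the robot and the scene stay as the last step left them, time stands still between calls to the robot, and variables do not carry over. Pictures are saved under pics/ and viewed, and the job is handed in when it is done.

```bash
mkdir -p pics; cat > h.py <<'E'
import numpy as np, cv2
from scipy.spatial.transform import Rotation as R
from plant import r, viewer, order
def cap(n):
    s=r.get_state(); c=viewer.capture(n)
    if 'rvec' in c:
        Rm=cv2.Rodrigues(np.array(c['rvec'],float))[0]; t=np.array(c['tvec'],float).reshape(3)
        c['R']=Rm.T; c['o']=-Rm.T@t
    else:
        T=np.array(c['T_tool_cam']); Rt=R.from_euler('xyz',s['eef_rot'],degrees=True).as_matrix()
        c['R']=Rt@T[:3,:3]; c['o']=Rt@T[:3,3]+np.array(s['tcp_pos'])
    return c
def ray(c,u,v,z):
    d=c['R']@np.array([(u-c['cx'])/c['fx'],(v-c['cy'])/c['fy'],1]); return c['o']+d*(z-c['o'][2])/d[2]
def pt(c,u,v):
    z=c['depth'][int(v),int(u)]; return c['o']+c['R']@(z*np.array([(u-c['cx'])/c['fx'],(v-c['cy'])/c['fy'],1]))
def proj(c,p):
    q=c['R'].T@(np.array(p)-c['o']); return np.array([c['fx']*q[0]/q[2]+c['cx'],c['fy']*q[1]/q[2]+c['cy']])
E
python3 - <<'E'
from h import *
print(r.get_state())
for n in ['side','top','wrist']:
    c=cap(n); cv2.imwrite(f'pics/{n}0.png',c['pixels']); np.savez(f'pics/{n}0.npz',**c); print(n,c['o'],c['R'][:,2],c['fx'])
E
```

```text
{'time_s': 0.0, 'joints': array([ 9.31684535e+01,  2.05909785e+01,  6.34529643e-01, -2.17457522e-02,
       -7.01366284e+01, -1.65058590e+01]), 'qd': array([-0.0418479 ,  0.07551578, -0.06619952, -0.13116707,  0.06623448,
       -0.03252528]), 'joint_torque': array([ 2.11029233e-03, -5.82720172e+01,  2.93057656e+01,  6.99679077e+00,
        7.02322679e-03, -1.52330790e-04]), 'tcp_pos': array([0.15562768, 0.65630728, 0.22562848]), 'eef_rot': array([ 94.1203433 ,  89.90470358, -99.22446753]), 'contact_force': array([ 0.23859649,  0.09648527, -0.27341087]), 'moment': array([-0.05415   , -0.0214752 , -0.01583864]), 'gripper_width': 0.08770243498053978}
side [ 0.54960428 -0.42272395  0.64491608] [-0.00567069  0.60429126 -0.79674332] 403.6435939182574
top [0.40707911 0.02011494 0.99402265] [ 0.15024651  0.01336198 -0.98855826] 439.6316799347122
wrist [0.23073627 0.63858694 0.38375239] [-0.28274064  0.06552625 -0.95695561] 312.47110360267254
```

View pics/top0.png

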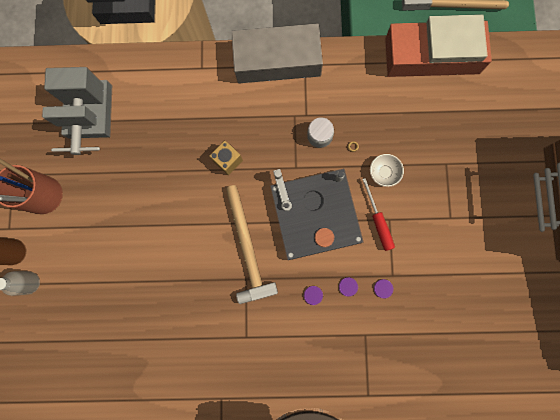

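View pics/side0.png

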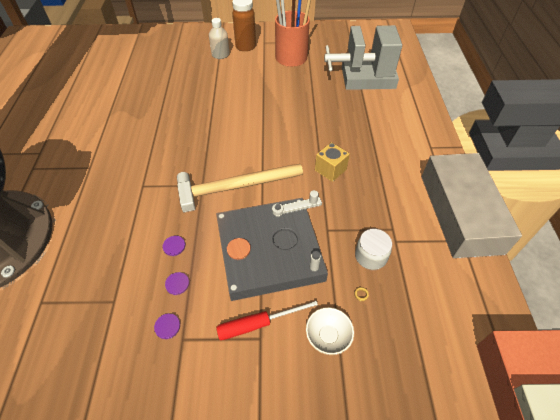

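View pics/wrist0.png

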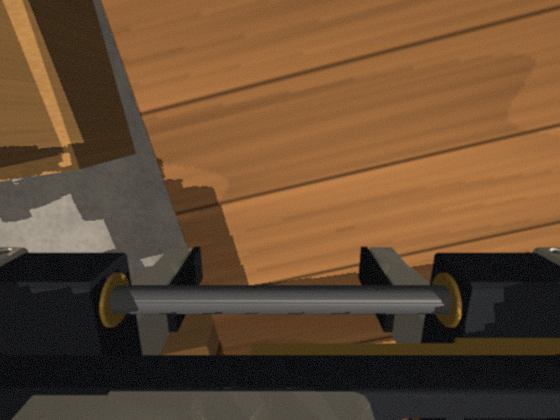

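Top view: the orange copper disc on the plate is at (324,237). The look-alikes are three purple discs on the bench at (313,295), (348,287) and (384,289). Boss is at (286,205), post at (278,174), seat at (313,200) and punch at (338,174). I choose the orange disc on the plate, and will check it in a crop while measuring.

```bash
python3 - <<'E'
from h import *
for n,box in (('top',(255,150,380,270)),('side',(200,170,340,310))):
    c=dict(np.load(f'pics/{n}0.npz')); im=c['pixels']
    hsv=cv2.cvtColor(im,cv2.COLOR_BGR2HSV)
    x0,y0,x1,y1=box
    cv2.imwrite(f'pics/{n}crop.png',cv2.resize(im[y0:y1,x0:x1],None,fx=4.2 if n=='side' else 4.9,fy=4.2 if n=='side' else 4.9,interpolation=cv2.INTER_CUBIC))
    m=((hsv[...,0]<12)&(hsv[...,1]>150)&(hsv[...,2]>120)).astype(np.uint8)
    k=np.zeros_like(m);k[y0:y1,x0:x1]=m[y0:y1,x0:x1]
    for q in sorted(cv2.findContours(k,0,1)[0],key=cv2.contourArea)[-2:]:
        if cv2.contourArea(q)<80: continue
        e=cv2.fitEllipse(q); print(n,e,ray(c,*e[0],.036))
    # plate mask from depth height
    V,U=np.mgrid[:420,:560]; d=c['depth'].astype(float)
    P=np.stack([(U-c['cx'])/c['fx']*d,(V-c['cy'])/c['fy']*d,d],-1)@c['R'].T+c['o']
    z=P[...,2]
    pl=(abs(z-.03)<.004)&(hsv[...,2]<90); pl[:y0]=0;pl[y1:]=0;pl[:,:x0]=0;pl[:,x1:]=0
    q=max(cv2.findContours(pl.astype(np.uint8),0,1)[0],key=cv2.contourArea)
    w=np.array([ray(c,*p,.03)[:2] for p in q[:,0].astype(float)])
    print(n,'plate',cv2.minAreaRect((w*1000).astype(np.float32)), 'medz',np.median(z[pl]))
    print(' heights>45mm:'); 
    hi=(z>.05)&(z<.085); hi[:y0]=0;hi[y1:]=0;hi[:,:x0]=0;hi[:,x1:]=0
    N,L,S,C=cv2.connectedComponentsWithStats(hi.astype(np.uint8))
    for i in range(1,N):
        if S[i,4]>5: print(S[i],C[i],np.median(P[L==i],0))
E
```

```text
top plate ((537.5267333984375, -29.916786193847656), (169.9967498779297, 167.91555786132812), 11.795414924621582) medz 0.02961783212899982
 heights>45mm:
[275 170   7   8  49] [277.93877551 173.69387755] [0.62069881 0.05099059 0.06402048]
[337 171   8   9  55] [340.16363636 174.83636364] [ 0.61337375 -0.08240224  0.0697591 ]
side ((238.37432861328125, 248.4912567138672), (19.27849578857422, 22.194978713989258), 78.69184875488281) [ 0.48257355 -0.04798763  0.036     ]
side plate ((618.5750732421875, -50.44905090332031), (10.299054145812988, 15.966248512268066), 89.16211700439453) medz 0.028916144038071523
 heights>45mm:
[309 190   9  13  80] [313.35   195.3625] [0.61925534 0.04858094 0.0636681 ]
[310 251  11  14 116] [315.12068966 257.65517241] [ 0.61298574 -0.08622428  0.06616766]
```

```bash
ls pics
```

```text
side0.npz
side0.png
sidecrop.png
top0.npz
top0.png
topcrop.png
wrist0.npz
wrist0.png
```

View pics/topcrop.png

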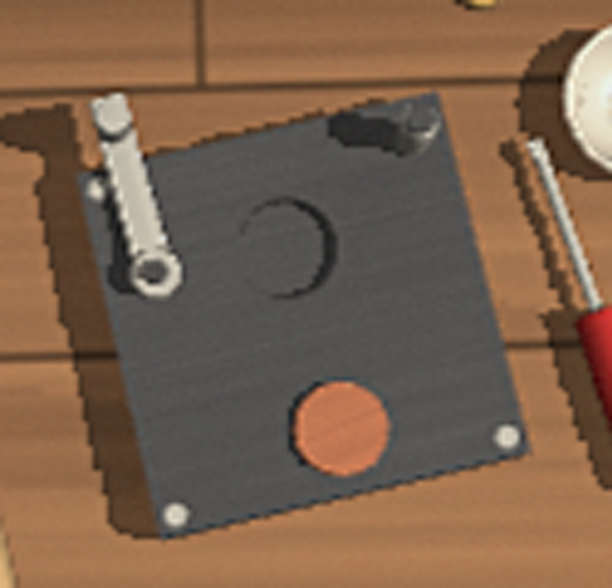

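View pics/sidecrop.png

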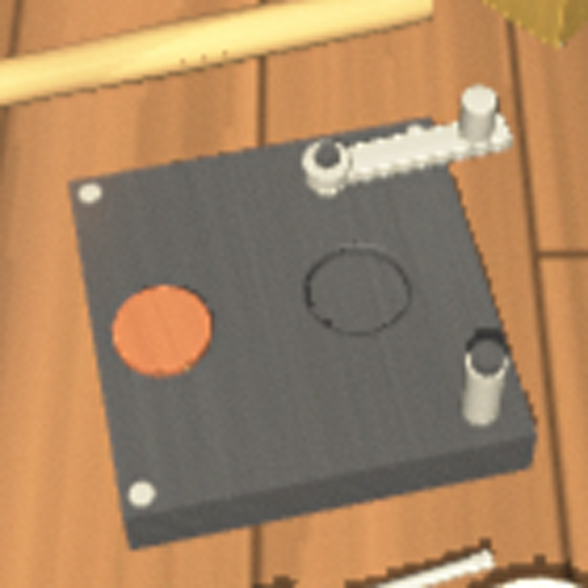

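Crop confirms: the orange disc is flat on the plate. The seat, bar and post, and punch agree with the stated layout. The colour mask missed the blank in the top view, so I'll refit and cross-check there.

```bash
python3 - <<'E'
from h import *
c=dict(np.load('pics/top0.npz')); im=c['pixels']; print(im[237,324])
hsv=cv2.cvtColor(im,cv2.COLOR_BGR2HSV); print(hsv[237,324])
m=((hsv[...,0]<15)&(hsv[...,1]>110)&(hsv[...,2]>150)).astype(np.uint8); k=0*m; k[215:258,300:350]=m[215:258,300:350]
q=max(cv2.findContours(k,0,1)[0],key=cv2.contourArea); e=cv2.fitEllipse(q); b=ray(c,*e[0],.036); print(e,b)
ctr=np.array([.5375,-.0299]); a=np.radians(11.8); A=np.array([[np.cos(a),-np.sin(a)],[np.sin(a),np.cos(a)]])
seat=ctr+A@[.03,0]; piv=ctr+A@[.03,.06]; print('seat',seat,'piv',piv)
for n in('top','side'):
    d=dict(np.load(f'pics/{n}0.npz')); print(n,'seat px',proj(d,[*seat,.03]),'piv px',proj(d,[*piv,.045]), 'punch',proj(d,[*(ctr+A@[.066,-.066]),.072]))
    print([proj(d,[*(ctr+A@[x,y]),.03]).round(1) for x,y in((.085,.085),(.085,-.085),(-.085,-.085),(-.085,.085))])
print('post top via rays',ray(c,278,173.5,.065), ray(dict(np.load('pics/side0.npz')),313.5,191.5,.065))
s=r.get_state(); print(R.from_euler('xyz',s['eef_rot'],degrees=True).as_matrix().round(3))
g=seat-b[:2]; print('push vec',g,np.degrees(np.arctan2(g[1],g[0])))
E
```

```text
[ 86 123 195]
[ 10 143 195]
((324.4247741699219, 237.0124969482422), (17.54755210876465, 18.021100997924805), 157.8692169189453) [ 0.48386245 -0.04653453  0.036     ]
seat [ 0.56686602 -0.02376512] piv [0.55459626 0.03496692]
top seat px [312.67682795 200.14925754] piv px [286.23629178 205.22292519] punch [339.50542905 173.81611164]
[array([269.9, 185.1]), array([343.8, 168. ]), array([362.9, 241.9]), array([287.1, 259.7])]
side seat px [285.7772212  238.18740959] piv px [278.50748221 207.46999383] punch [316.6514125  253.16225835]
[array([303.2, 197.3]), array([328.7, 273.2]), array([229.8, 293.2]), array([216.7, 212.7])]
post top via rays [0.62135588 0.05094404 0.065     ] [0.62005821 0.0559884  0.065     ]
[[-0.    -0.231 -0.973]
 [-0.001 -0.973  0.231]
 [-1.     0.001 -0.   ]]
push vec [0.08300357 0.02276941] 15.339943075067303
```

Tool axes: x points down, and -z points forward with the wrist camera on that side. I'll push the blank along -z with the fingers slightly open as a two-point cradle. Traverse first.

```bash
python3 -m creep '[{"ty":0.121,"tz":-0.204,"fingers":0.024},{"ty":0.121,"tz":-0.204,"fingers":0.024},{"ty":0.121,"tz":-0.204,"fingers":0.024},{"ty":0.121,"tz":-0.204,"fingers":0.024},{"ty":0.121,"tz":-0.204,"fingers":0.024}]'
python3 -m creep '[{"ty":0.192,"tz":-0.142,"fingers":0.024},{"ty":0.192,"tz":-0.142,"fingers":0.024},{"ty":0.192,"tz":-0.142,"fingers":0.024},{"ty":0.192,"tz":-0.142,"fingers":0.024},{"ty":0.192,"tz":-0.142,"fingers":0.024}]'
python3 -m creep '[{"ty":0.229,"tz":-0.075,"ax":-28.7,"fingers":0.024},{"ty":0.229,"tz":-0.075,"ax":-28.7,"fingers":0.024},{"ty":0.229,"tz":-0.075,"ax":-28.7,"fingers":0.024},{"ty":0.229,"tz":-0.075,"ax":-28.7,"fingers":0.024},{"ty":0.229,"tz":-0.075,"ax":-28.7,"fingers":0.024}]'
cat >> h.py <<'E'
def M():
    s=r.get_state(); m=R.from_euler('xyz',s['eef_rot'],degrees=True).as_matrix(); return np.array(s['tcp_pos']),m,s
def go(target,pushdeg=None):
    p,m,s=M(); d=m.T@(np.array(target)-p); y=np.degrees(np.arctan2(-m[1,2],-m[0,2]))
    print('tcp',p.round(4),'yaw(-z)',y.round(2),'tilt x',m[:,0].round(3),'F',s['contact_force'].round(1),'t',s['time_s'],'j6',s['joints'][5].round(1)); print('t',d.round(4),'ax',None if pushdeg is None else round(-((pushdeg-y+180)%360-180),2))
E
python3 -c "
from h import *
go([.44,-.059,.15],15.3)"
```

```text
tcp [0.1557 0.6564 0.2258] yaw(-z) -13.34 tilt x [-0.    -0.001 -1.   ] F [-0.6  0.1 -0.8] t 0.15 j6 -16.5
t [ 0.0767  0.6304 -0.4418] ax -28.64invalid input
invalid input
invalid input
```

```bash
python3 -m creep '[{"ax":0,"ay":0,"az":0,"tx":0,"ty":0.121,"tz":-0.204,"fingers":0.024},{"ax":0,"ay":0,"az":0,"tx":0,"ty":0.121,"tz":-0.204,"fingers":0.024},{"ax":0,"ay":0,"az":0,"tx":0,"ty":0.121,"tz":-0.204,"fingers":0.024},{"ax":0,"ay":0,"az":0,"tx":0,"ty":0.121,"tz":-0.204,"fingers":0.024},{"ax":0,"ay":0,"az":0,"tx":0,"ty":0.121,"tz":-0.204,"fingers":0.024}]'
```

```text
time_s: 0.65
tcp_pos: [0.3277, 0.4897, 0.2265]
eef_rot: [88.4, 90.0, -105.0]
contact_force: [1.3, 0.5, -0.2]
gripper_width: 0.0534
```

All keys are needed in each row.

```bash
python3 -m creep '[{"ax":0,"ay":0,"az":0,"tx":0,"ty":0.192,"tz":-0.142,"fingers":0.024},{"ax":0,"ay":0,"az":0,"tx":0,"ty":0.192,"tz":-0.142,"fingers":0.024},{"ax":0,"ay":0,"az":0,"tx":0,"ty":0.192,"tz":-0.142,"fingers":0.024},{"ax":0,"ay":0,"az":0,"tx":0,"ty":0.192,"tz":-0.142,"fingers":0.024},{"ax":0,"ay":0,"az":0,"tx":0,"ty":0.192,"tz":-0.142,"fingers":0.024}]'
python3 -m creep '[{"ax":-28.7,"ay":0,"az":0,"tx":0,"ty":0.229,"tz":-0.075,"fingers":0.024},{"ax":-28.7,"ay":0,"az":0,"tx":0,"ty":0.229,"tz":-0.075,"fingers":0.024},{"ax":-28.7,"ay":0,"az":0,"tx":0,"ty":0.229,"tz":-0.075,"fingers":0.024},{"ax":-28.7,"ay":0,"az":0,"tx":0,"ty":0.229,"tz":-0.075,"fingers":0.024},{"ax":-28.7,"ay":0,"az":0,"tx":0,"ty":0.229,"tz":-0.075,"fingers":0.024}]'
python3 -c "
from h import *
go([.44,-.059,.12],15.3)"
```

```text
time_s: 1.15
tcp_pos: [0.4205, 0.2698, 0.2266]
eef_rot: [24.0, 90.0, -169.4]
contact_force: [0.7, -0.2, 0.4]
gripper_width: 0.0244
time_s: 1.65
tcp_pos: [0.4399, 0.0304, 0.2268]
eef_rot: [-162.9, 90.0, 32.6]
contact_force: [1.6, 0.2, 0.6]
gripper_width: 0.0239
tcp [0.4399 0.0304 0.2268] yaw(-z) 15.56 tilt x [ 0.001  0.    -1.   ] F [1.6 0.2 0.6] t 1.65 j6 75.8
t [0.1068 0.0862 0.024 ] ax 0.26
```

```bash
python3 -m creep '[{"ax":0,"ay":0,"az":0,"tx":0.05,"ty":0.086,"tz":0.024,"fingers":0.024},{"ax":0,"ay":0,"az":0,"tx":0.107,"ty":0.086,"tz":0.024,"fingers":0.024},{"ax":0,"ay":0,"az":0,"tx":0.107,"ty":0.086,"tz":0.024,"fingers":0.024},{"ax":0,"ay":0,"az":0,"tx":0.107,"ty":0.086,"tz":0.024,"fingers":0.024}]'
python3 - <<'E'
from h import *
c=cap('wrist'); cv2.imwrite('pics/wrist1.png',c['pixels']); np.savez('pics/wrist1.npz',**c)
im=c['pixels'];hsv=cv2.cvtColor(im,cv2.COLOR_BGR2HSV)
m=((hsv[...,0]<15)&(hsv[...,1]>130)&(hsv[...,2]>110)).astype(np.uint8)
for q in cv2.findContours(m,0,1)[0]:
    if cv2.contourArea(q)>800: e=cv2.fitEllipse(q); print(e,ray(c,*e[0],.036))
print(proj(c,[.5669,-.0238,.03]),proj(c,[.5546,.0350,.049]))
E
```

```text
time_s: 2.05
tcp_pos: [0.4358, -0.0597, 0.115]
eef_rot: [-5.2, 89.5, -170.0]
contact_force: [0.2, -0.1, 0.0]
gripper_width: 0.0243
((485.6771545410156, 332.5067138671875), (44.98320007324219, 61.61796569824219), 87.24468994140625) [ 0.37598043 -0.26765107  0.036     ]
((279.83880615234375, 328.9607238769531), (31.761842727661133, 79.8615951538086), 89.81201171875) [ 0.33106442 -0.08710259  0.036     ]
((76.91131591796875, 333.916748046875), (45.163082122802734, 65.46951293945312), 103.46419525146484) [0.27787073 0.08895756 0.036     ]
((278.3562927246094, 152.5251007080078), (53.49860763549805, 55.186439514160156), 168.24441528320312) [ 0.48284665 -0.04498713  0.036     ]
((269.11181640625, 146.32583618164062), (304.7635803222656, 530.947509765625), 90.83195495605469) [ 0.48547331 -0.0371485   0.036     ]
((110.35021209716797, 39.6960334777832), (79.6025161743164, 106.05313873291016), 139.03277587890625) [0.52633781 0.08450975 0.036     ]
[280.34057721  23.81868447] [184.20207449   9.4019586 ]
```

View pics/wrist1.png

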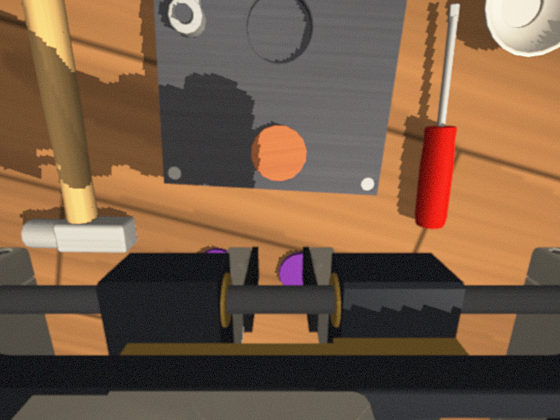

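Wrist view: the blank is at (278,153), and the seat mouth spans u 247–312 with its lower rim at v 62. Both sit almost on the finger midline. The purple discs at (215,255) and (295,270) lie under the fingers on the bench. Working out lateral offsets in the tool frame.

```bash
python3 - <<'E'
from h import *
c=dict(np.load('pics/wrist1.npz')); p,m,s=M()
L=ray(c,247,26,.03);Rr=ray(c,312,26,.03);B=ray(c,279.5,62.5,.03); print('seat width',np.linalg.norm(L-Rr),'mid',(L+Rr)/2,'bottom',B)
b=ray(c,278.4,152.5,.036); b2=np.array([.4835,-.0468,.036])
S=B+.0225*np.array([np.cos(np.radians(15)),np.sin(np.radians(15)),0]); print('S',S)
for n,q in(('b wrist',b),('S wrist',S),('S plate',np.array([.5669,-.0238,.03])),('b top',b2)): print(n,q.round(4),(m.T@(q-p)).round(4))
g=S-b;print(np.degrees(np.arctan2(g[1],g[0])))
go(p)
print(p, c['T_tool_cam'].round(3))
E
```

```text
seat width 0.04460996899544374 mid [ 0.56547242 -0.02358724  0.03      ] bottom [ 0.54337945 -0.02954337  0.03      ]
S [ 0.56511278 -0.02371994  0.03      ]
b wrist [ 0.4829 -0.045   0.036 ] [ 0.0812 -0.0013 -0.0475]
S wrist [ 0.5651 -0.0237  0.03  ] [ 0.0867 -0.0003 -0.1324]
S plate [ 0.5669 -0.0238  0.03  ] [ 0.0867  0.0002 -0.1341]
b top [ 0.4835 -0.0468  0.036 ] [ 0.0812  0.0006 -0.0476]
14.516575876204293
tcp [ 0.4379 -0.0586  0.1174] yaw(-z) 15.21 tilt x [-0.005 -0.001 -1.   ] F [0.5 0.7 0.1] t 2.1 j6 87.1
t [0. 0. 0.] ax None
[ 0.43786727 -0.05862609  0.11744846] [[-0.    -0.29   0.957 -0.158]
 [ 1.    -0.     0.    -0.001]
 [ 0.     0.957  0.29  -0.077]
 [ 0.     0.     0.     1.   ]]
```

```bash
python3 -m creep '[{"ax":0,"ay":0,"az":0,"tx":0.04,"ty":0,"tz":0,"fingers":0.024},{"ax":0,"ay":0,"az":0,"tx":0.07,"ty":0,"tz":0,"fingers":0.024},{"ax":0,"ay":0,"az":0,"tx":0.07,"ty":0,"tz":0,"fingers":0.024},{"ax":0,"ay":0,"az":0,"tx":0.07,"ty":0,"tz":0,"fingers":0.024}]'
python3 - <<'E'
from h import *
go([.44,-.059,.0325],15)
E
```

```text
time_s: 2.5
tcp_pos: [0.441, -0.0564, 0.0508]
eef_rot: [138.2, 90.0, -26.4]
contact_force: [0.7, -0.8, 0.1]
gripper_width: 0.0242
tcp [ 0.441  -0.0564  0.0508] yaw(-z) 15.45 tilt x [ 0.001 -0.    -1.   ] F [ 0.7 -0.8  0.1] t 2.5 j6 87.1
t [0.0183 0.0022 0.0017] ax 0.45
```

```bash
python3 -m creep '[{"ax":0.4,"ay":0,"az":0,"tx":0.018,"ty":0.0013,"tz":0,"fingers":0.024},{"ax":0.4,"ay":0,"az":0,"tx":0.018,"ty":0.0013,"tz":0,"fingers":0.024},{"ax":0.4,"ay":0,"az":0,"tx":0.018,"ty":0.0013,"tz":0,"fingers":0.024}]'
python3 - <<'E'
from h import *
go([.5661-.027*.966,-.0238-.027*.259,.0325],15)
E
```

```text
time_s: 2.8
tcp_pos: [0.4414, -0.0578, 0.0332]
eef_rot: [174.4, 89.9, 9.5]
contact_force: [0.4, 0.5, -0.9]
gripper_width: 0.024
tcp [ 0.4414 -0.0578  0.0332] yaw(-z) 15.01 tilt x [ 0.002  0.    -1.   ] F [ 0.4  0.5 -0.9] t 2.8 j6 86.9
t [ 0.0009 -0.0006 -0.1023] ax 0.01
```

```bash
python3 -m creep '[{"ax":0,"ay":0,"az":0,"tx":0,"ty":0,"tz":-0.01,"fingers":0.024},{"ax":0,"ay":0,"az":0,"tx":0,"ty":0,"tz":-0.018,"fingers":0.024},{"ax":0,"ay":0,"az":0,"tx":0,"ty":0,"tz":-0.026,"fingers":0.024},{"ax":0,"ay":0,"az":0,"tx":0,"ty":0,"tz":-0.034,"fingers":0.024},{"ax":0,"ay":0,"az":0,"tx":0,"ty":0,"tz":-0.042,"fingers":0.024}]'
python3 -m creep '[{"ax":0,"ay":0,"az":0,"tx":0,"ty":0,"tz":-0.008,"fingers":0.024},{"ax":0,"ay":0,"az":0,"tx":0,"ty":0,"tz":-0.016,"fingers":0.024},{"ax":0,"ay":0,"az":0,"tx":0,"ty":0,"tz":-0.024,"fingers":0.024},{"ax":0,"ay":0,"az":0,"tx":0,"ty":0,"tz":-0.03,"fingers":0.024},{"ax":0,"ay":0,"az":0,"tx":0,"ty":0,"tz":-0.03,"fingers":0.024}]'
python3 - <<'E'
from h import *
go([.5661-.027*.966,-.0238-.027*.259,.0325],15)
c=cap('wrist'); cv2.imwrite('pics/wrist2.png',c['pixels']); np.savez('pics/wrist2.npz',**c)
E
```

```text
time_s: 3.3
tcp_pos: [0.4816, -0.0473, 0.0316]
eef_rot: [7.1, 90.0, -157.9]
contact_force: [0.0, 0.5, 1.4]
gripper_width: 0.0239
time_s: 3.8
tcp_pos: [0.5109, -0.0394, 0.0315]
eef_rot: [170.3, 90.0, 5.3]
contact_force: [-0.2, 0.6, -0.1]
gripper_width: 0.0236
tcp [ 0.5109 -0.0394  0.0315] yaw(-z) 14.97 tilt x [ 0.001  0.    -1.   ] F [-0.2  0.6 -0.1] t 3.8 j6 87.4
t [-0.001  -0.0008 -0.0303] ax -0.03
```

View pics/wrist2.png

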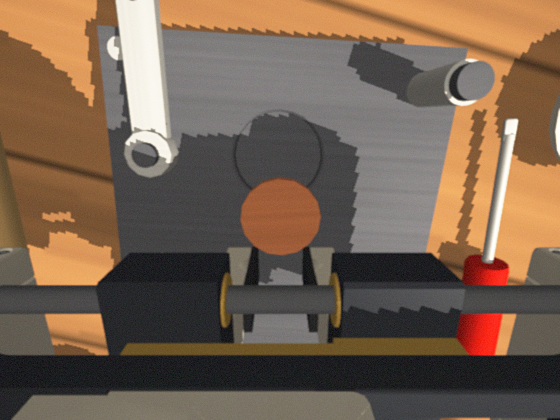

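The blank is cradled at (280,216). The seat rim is at about (278.5,152), spanning u 235–322 and v 110–195. Measuring both.

```bash
python3 - <<'E'
from h import *
c=dict(np.load('pics/wrist2.npz')); im=c['pixels']; p,m,s=M()
hsv=cv2.cvtColor(im,cv2.COLOR_BGR2HSV)
k=((hsv[...,0]<18)&(hsv[...,1]>110)&(hsv[...,2]>60)).astype(np.uint8); k[:165]=0;k[260:]=0;k[:,:225]=0;k[:,335:]=0
q=max(cv2.findContours(k,0,1)[0],key=cv2.contourArea); e=cv2.fitEllipse(q); b=ray(c,*e[0],.036); print('blank',e,b,(m.T@(b-p)).round(4))
g=cv2.cvtColor(im,cv2.COLOR_BGR2GRAY); bh=cv2.morphologyEx(g,cv2.MORPH_BLACKHAT,np.ones((9,9)))
roi=np.zeros_like(bh);roi[105:200,228:330]=bh[105:200,228:330]; roi[k>0]=0
ys,xs=np.where(roi>12); w=np.array([ray(c,x,y,.03)[:2] for x,y in zip(xs,ys)])
o=np.array([.5661,-.0238])
for _ in range(20):
    rr=np.linalg.norm(w-o,axis=1); sel=abs(rr-.0225)<.004
    A=np.c_[2*w[sel],np.ones(sel.sum())]; x=np.linalg.lstsq(A,(w[sel]**2).sum(1),rcond=None)[0]; o=x[:2]
print('seat',o,'rad',np.sqrt(x[2]+o@o),sel.sum(),proj(c,[*o,.03]),(m.T@(np.r_[o,.03]-p)).round(4))
E
```

```text
blank ((280.0556640625, 216.0210723876953), (76.7076187133789, 79.0865707397461), 89.617431640625) [ 0.53689892 -0.03186223  0.036     ] [-0.0046 -0.0006 -0.0277]
seat [ 0.56544715 -0.02303888] rad 0.02206739293454881 603 [277.76649248 156.41658602] [ 0.0014 -0.0017 -0.0576]
```

The seat is 30 mm ahead and about 1 mm towards -y of the tool. Easing over while pushing.

```bash
python3 -m creep '[{"ax":0,"ay":0,"az":0,"tx":0,"ty":-0.0005,"tz":-0.007,"fingers":0.024},{"ax":0,"ay":0,"az":0,"tx":0,"ty":-0.001,"tz":-0.013,"fingers":0.024},{"ax":0,"ay":0,"az":0,"tx":0,"ty":-0.001,"tz":-0.018,"fingers":0.024},{"ax":0,"ay":0,"az":0,"tx":0,"ty":-0.001,"tz":-0.022,"fingers":0.024},{"ax":0,"ay":0,"az":0,"tx":0,"ty":-0.001,"tz":-0.025,"fingers":0.024}]'
python3 -m creep '[{"ax":0,"ay":0,"az":0,"tx":0,"ty":0,"tz":-0.002,"fingers":0.024},{"ax":0,"ay":0,"az":0,"tx":0,"ty":0,"tz":-0.004,"fingers":0.024},{"ax":0,"ay":0,"az":0,"tx":0,"ty":0,"tz":-0.005,"fingers":0.024},{"ax":0,"ay":0,"az":0,"tx":0,"ty":0,"tz":-0.0055,"fingers":0.024},{"ax":0,"ay":0,"az":0,"tx":0,"ty":0,"tz":-0.0055,"fingers":0.024}]'
python3 - <<'E'
from h import *
go([.5654-.0277*.966,-.0232-.0277*.259,.0325],15)
c=cap('wrist'); cv2.imwrite('pics/wrist3.png',c['pixels']); np.savez('pics/wrist3.npz',**c)
E
```

```text
time_s: 4.35
tcp_pos: [0.5341, -0.0322, 0.0315]
eef_rot: [-1.3, 90.0, -166.3]
contact_force: [-1.0, -0.2, -0.4]
gripper_width: 0.0241
time_s: 4.85
tcp_pos: [0.5391, -0.0309, 0.0316]
eef_rot: [-170.7, 90.0, 24.3]
contact_force: [1.2, -0.3, -0.6]
gripper_width: 0.0235
tcp [ 0.5391 -0.0309  0.0316] yaw(-z) 14.96 tilt x [ 0.  0. -1.] F [ 1.2 -0.3 -0.6] t 4.85 j6 87.4
t [-0.0009 -0.0006  0.0003] ax -0.04
```

View pics/wrist3.png

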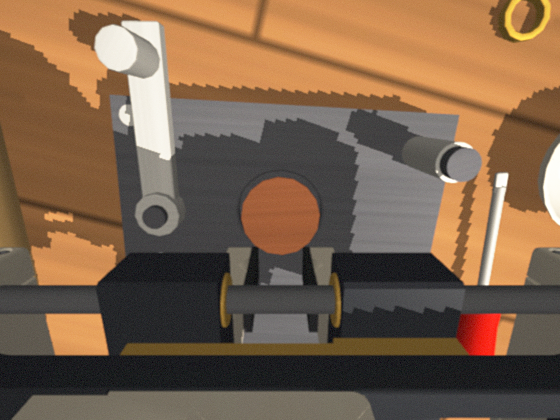

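The blank at (280,215) now lies over the seat, with a dark crescent ahead of it at v≈170–177. Checking from depth whether it has dropped.

```bash
cat > chk.py <<'E'
from h import *
import sys
def chk(f,lo=150,hi=262):
    c=dict(np.load(f)); im=c['pixels']; p,m,s=M()
    hsv=cv2.cvtColor(im,cv2.COLOR_BGR2HSV)
    k=((hsv[...,0]<18)&(hsv[...,1]>110)&(hsv[...,2]>60)).astype(np.uint8); k[:lo]=0;k[hi:]=0;k[:,:225]=0;k[:,335:]=0
    q=max(cv2.findContours(k,0,1)[0],key=cv2.contourArea); e=cv2.fitEllipse(q)
    M1=np.zeros_like(k); cv2.drawContours(M1,[q],-1,1,-1); M1=cv2.erode(M1,np.ones((7,7)))
    V,U=np.where(M1>0); d=c['depth'][V,U].astype(float); P=np.c_[(U-c['cx'])/c['fx']*d,(V-c['cy'])/c['fy']*d,d]@c['R'].T+c['o']; 
    P=P[d>0]; x=np.linalg.lstsq(np.c_[P[:,:2]-P[:,:2].mean(0),np.ones(len(P))],P[:,2],rcond=None)[0]
    print('ellipse',e,'z mean',x[2].round(4),'slope deg',np.degrees(x[:2]).round(2),'centre36',ray(c,*e[0],.036).round(4),'centre29',ray(c,*e[0],.029).round(4))
    # plate ref
    for u,v in((200,150),(200,220),(350,220),(280,150)): print((u,v),pt(c,u,v).round(4))
chk(sys.argv[1])
E
python3 chk.py pics/wrist3.npz; python3 chk.py pics/wrist2.npz
```

```text
ellipse ((279.9657287597656, 215.4740753173828), (76.62894439697266, 77.51976013183594), 93.30595397949219) z mean 0.0323 slope deg [-8.87 -4.47] centre36 [ 0.5654 -0.0232  0.036 ] centre29 [ 0.5632 -0.0238  0.029 ]
(200, 150) [0.5867 0.0242 0.0303]
(200, 220) [0.5497 0.0174 0.0295]
(350, 220) [ 0.5705 -0.0611  0.0293]
(280, 150) [ 0.597  -0.0148  0.0295]
ellipse ((280.0556640625, 216.0210723876953), (76.7076187133789, 79.0865707397461), 89.617431640625) z mean 0.0359 slope deg [ 0.11 -0.01] centre36 [ 0.5369 -0.0319  0.036 ] centre29 [ 0.5347 -0.0325  0.029 ]
(200, 150) [0.5583 0.0159 0.0292]
(200, 220) [0.522  0.0086 0.0307]
(350, 220) [ 0.5427 -0.0692  0.0306]
(280, 150) [ 0.5681 -0.0235  0.0224]
```

It is tilted about 10°, with the front edge in the seat. A few more mm.

```bash
python3 -m creep '[{"ax":0,"ay":0,"az":0,"tx":0,"ty":0,"tz":-0.001,"fingers":0.024},{"ax":0,"ay":0,"az":0,"tx":0,"ty":0,"tz":-0.002,"fingers":0.024},{"ax":0,"ay":0,"az":0,"tx":0,"ty":0,"tz":-0.003,"fingers":0.024},{"ax":0,"ay":0,"az":0,"tx":0,"ty":0,"tz":-0.0035,"fingers":0.024},{"ax":0,"ay":0,"az":0,"tx":0,"ty":0,"tz":-0.0035,"fingers":0.024}]'
python3 - <<'E'
from h import *
c=cap('wrist'); cv2.imwrite('pics/wrist4.png',c['pixels']); np.savez('pics/wrist4.npz',**c)
E
python3 chk.py pics/wrist4.npz
```

```text
time_s: 5.4
tcp_pos: [0.5426, -0.0299, 0.0315]
eef_rot: [135.7, 90.0, -29.3]
contact_force: [0.1, -0.2, 0.3]
gripper_width: 0.0238
ellipse ((280.09991455078125, 218.2818603515625), (73.20541381835938, 75.60037994384766), 89.33104705810547) z mean 0.0289 slope deg [0.08 0.09] centre36 [ 0.5674 -0.0227  0.036 ] centre29 [ 0.5651 -0.0233  0.029 ]
(200, 150) [0.5899 0.0254 0.0288]
(200, 220) [0.5537 0.0181 0.0309]
(350, 220) [ 0.574  -0.0601  0.0293]
(280, 150) [ 0.6006 -0.0138  0.0313]
```

View pics/wrist4.png

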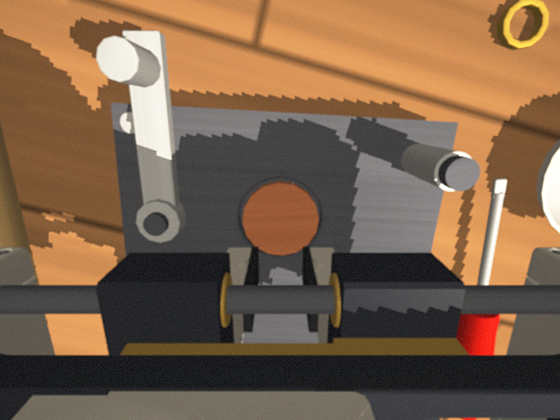

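Seated: the top face is at z=28.9 mm (expected 29), slope ≈0.1°. Post top is at (120,58) and boss at (158,221). Locating those now, then backing off and rising.

```bash
python3 -m creep '[{"ax":0,"ay":0,"az":0,"tx":0,"ty":0,"tz":0.01,"fingers":0.0},{"ax":0,"ay":0,"az":0,"tx":-0.03,"ty":0,"tz":0.015,"fingers":0.0},{"ax":0,"ay":0,"az":0,"tx":-0.08,"ty":0,"tz":0.015,"fingers":0.0},{"ax":0,"ay":0,"az":0,"tx":-0.12,"ty":0,"tz":0.015,"fingers":0.0},{"ax":0,"ay":0,"az":0,"tx":-0.12,"ty":0,"tz":0.015,"fingers":0.0}]'
python3 - <<'E'
from h import *
c=dict(np.load('pics/wrist4.npz'))
piv=ray(c,158,221,.049); post=ray(c,119.5,58,.065); print('piv',piv,'post',post)
for n in('top','side'):
    d=dict(np.load(f'pics/{n}0.npz')); 
seat=np.array([.5655,-.0234]); a=np.radians(11.8); y=np.array([-np.sin(a),np.cos(a)])
pv=seat+.06*y; print('pivot from seat',pv)
pp=np.array([.6207,.0525]); 
for q in(post[:2],pp): v=q-pv; print('r',np.linalg.norm(v),'ang world',np.degrees(np.arctan2(v[1],v[0])))
go([0,0,0])
E
```

```text
time_s: 5.95
tcp_pos: [0.5307, -0.0335, 0.1575]
eef_rot: [174.5, 89.4, 9.5]
contact_force: [-0.4, 0.1, 1.1]
gripper_width: 0.0003
piv [0.55530168 0.03415288 0.049     ] post [0.62101703 0.05197159 0.065     ]
pivot from seat [0.55323024 0.03533204]
r 0.06979916652723134 ang world 13.791642675049822
r 0.06961973621437097 ang world 14.276178967816383
tcp [ 0.5307 -0.0335  0.1575] yaw(-z) 15.01 tilt x [ 0.01   0.002 -1.   ] F [-0.4  0.1  1.1] t 5.95 j6 87.4
t [ 0.1524 -0.17    0.5054] ax None
```

```bash
python3 -m creep '[{"ax":8.5,"ay":0,"az":0,"tx":0,"ty":-0.03,"tz":-0.037,"fingers":0.0},{"ax":17,"ay":0,"az":0,"tx":0,"ty":-0.06,"tz":-0.074,"fingers":0.0},{"ax":25.5,"ay":0,"az":0,"tx":0,"ty":-0.089,"tz":-0.11,"fingers":0.0},{"ax":34,"ay":0,"az":0,"tx":0,"ty":-0.089,"tz":-0.11,"fingers":0.0},{"ax":42,"ay":0,"az":0,"tx":0,"ty":-0.089,"tz":-0.11,"fingers":0.0}]'
python3 -m creep '[{"ax":8.5,"ay":0,"az":0,"tx":0,"ty":0,"tz":0,"fingers":0.0},{"ax":17,"ay":0,"az":0,"tx":0,"ty":0,"tz":0,"fingers":0.0},{"ax":25.5,"ay":0,"az":0,"tx":0,"ty":0,"tz":0,"fingers":0.0},{"ax":34,"ay":0,"az":0,"tx":0,"ty":0,"tz":0,"fingers":0.0},{"ax":42,"ay":0,"az":0,"tx":0,"ty":0,"tz":0,"fingers":0.0}]'
python3 -m creep '[{"ax":7,"ay":0,"az":0,"tx":0,"ty":0,"tz":0,"fingers":0.0},{"ax":7,"ay":0,"az":0,"tx":0,"ty":0,"tz":0,"fingers":0.0},{"ax":7,"ay":0,"az":0,"tx":0,"ty":0,"tz":0,"fingers":0.0}]'
python3 - <<'E'
from h import *
go([.6137,.0811,.052],-76)
c=cap('top'); cv2.imwrite('pics/top5.png',c['pixels'])
c=cap('side'); cv2.imwrite('pics/side5.png',c['pixels'])
c=cap('wrist'); cv2.imwrite('pics/wrist5.png',c['pixels']); np.savez('pics/wrist5.npz',**c)
t=dict(np.load('pics/top0.npz')); 
for q in((225,155),(209,160),(224,142),(241,153)): print('block',ray(t,*q,.05).round(3))
print('hammer end',ray(t,232,187,.02).round(3))
E
```

```text
time_s: 6.45
tcp_pos: [0.6108, 0.0816, 0.1503]
eef_rot: [42.0, 89.9, -165.3]
contact_force: [-0.1, -0.7, -0.1]
gripper_width: 0.0004
time_s: 6.95
tcp_pos: [0.6103, 0.0803, 0.151]
eef_rot: [76.5, 89.9, -172.9]
contact_force: [0.8, 0.4, -0.2]
gripper_width: 0.0005
time_s: 7.25
tcp_pos: [0.6107, 0.0804, 0.1513]
eef_rot: [83.6, 90.0, -172.3]
contact_force: [-0.3, 0.4, 0.3]
gripper_width: 0.0003
tcp [0.6107 0.0804 0.1513] yaw(-z) -75.84 tilt x [-0. -0. -1.] F [-0.3  0.4  0.3] t 7.25 j6 -11.5
t [ 0.0993 -0.0031 -0.    ] ax 0.16
block [0.67  0.168 0.05 ]
block [0.659 0.204 0.05 ]
block [0.7  0.17 0.05]
block [0.673 0.133 0.05 ]
hammer end [0.603 0.157 0.02 ]
```

View pics/wrist5.png

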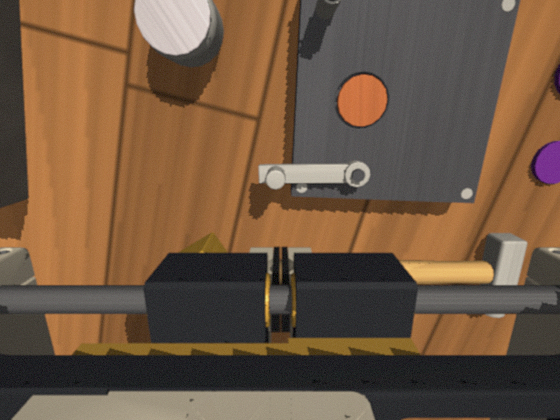

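View pics/side5.png

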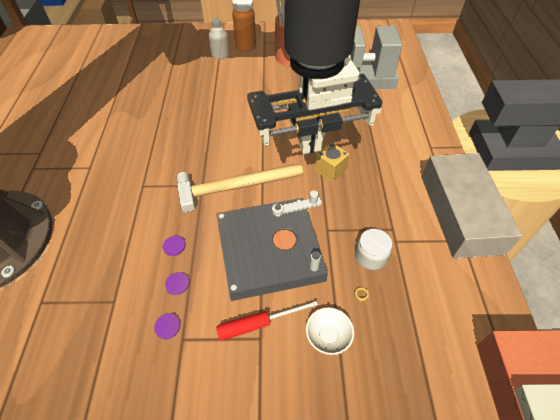

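Wrist view: post at (276,176) straight ahead of the shut fingers, blank in the seat at (362,100). Nothing is under the fingertips. Descending.

```bash
python3 -m creep '[{"ax":0,"ay":0,"az":0,"tx":0.04,"ty":-0.003,"tz":0,"fingers":0.0},{"ax":0,"ay":0,"az":0,"tx":0.08,"ty":-0.003,"tz":0,"fingers":0.0},{"ax":0,"ay":0,"az":0,"tx":0.1,"ty":-0.003,"tz":0,"fingers":0.0},{"ax":0,"ay":0,"az":0,"tx":0.1,"ty":-0.003,"tz":0,"fingers":0.0}]'
cat > arc.py <<'E'
from h import *
import sys
pv=np.array([.5535,.0352])
def tgt(phi,off=.0175):
    a=np.radians(phi); return np.r_[pv+.07*np.array([np.cos(a),np.sin(a)])-off*np.array([np.sin(a),-np.cos(a)]),.05]
phis=[float(x) for x in sys.argv[1].split(',')]; off=float(sys.argv[2]) if len(sys.argv)>2 else .0175
p,m,s=M()
for f in phis: 
    print('phi',f); go(tgt(f,off),f-90)
E
python3 arc.py 14,10,4,-2,-8,-14
```

```text
time_s: 7.8
tcp_pos: [0.6119, 0.0804, 0.0482]
eef_rot: [96.3, 89.6, -159.7]
contact_force: [-0.2, -0.4, 0.2]
gripper_width: 0.0006
phi 14.0
tcp [0.6119 0.0804 0.0482] yaw(-z) -76.0 tilt x [-0.006 -0.002 -1.   ] F [-0.2 -0.4  0.2] t 7.8 j6 -11.5
t [-0.0018 -0.0024 -0.0123] ax 0.0
phi 10.0
tcp [0.6119 0.0804 0.0482] yaw(-z) -76.0 tilt x [-0.006 -0.002 -1.   ] F [-0.2 -0.4  0.2] t 7.8 j6 -11.5
t [-0.0018 -0.0035 -0.0172] ax 4.0
phi 4.0
tcp [0.6119 0.0804 0.0482] yaw(-z) -76.0 tilt x [-0.006 -0.002 -1.   ] F [-0.2 -0.4  0.2] t 7.8 j6 -11.5
t [-0.0018 -0.0044 -0.0247] ax 10.0
phi -2.0
tcp [0.6119 0.0804 0.0482] yaw(-z) -76.0 tilt x [-0.006 -0.002 -1.   ] F [-0.2 -0.4  0.2] t 7.8 j6 -11.5
t [-0.0018 -0.0045 -0.0322] ax 16.0
phi -8.0
tcp [0.6119 0.0804 0.0482] yaw(-z) -76.0 tilt x [-0.006 -0.002 -1.   ] F [-0.2 -0.4  0.2] t 7.8 j6 -11.5
t [-0.0018 -0.0039 -0.0398] ax 22.0
phi -14.0
tcp [0.6119 0.0804 0.0482] yaw(-z) -76.0 tilt x [-0.006 -0.002 -1.   ] F [-0.2 -0.4  0.2] t 7.8 j6 -11.5
t [-0.0018 -0.0024 -0.0472] ax 28.0
```

```bash
python3 -m creep '[{"ax":2,"ay":0,"az":0,"tx":0,"ty":-0.003,"tz":-0.009,"fingers":0.0},{"ax":4,"ay":0,"az":0,"tx":0,"ty":-0.0035,"tz":-0.0165,"fingers":0.0},{"ax":10,"ay":0,"az":0,"tx":0,"ty":-0.0044,"tz":-0.0245,"fingers":0.0},{"ax":16,"ay":0,"az":0,"tx":0,"ty":-0.0045,"tz":-0.032,"fingers":0.0},{"ax":22,"ay":0,"az":0,"tx":0,"ty":-0.0039,"tz":-0.0398,"fingers":0.0}]'
python3 - <<'E'
from h import *
c=cap('wrist'); cv2.imwrite('pics/wrist6.png',c['pixels']); np.savez('pics/wrist6.npz',**c)
E
python3 arc.py -- -8 2>/dev/null; python3 arc.py " -8,-14,-20,-26,-32,-38"
```

```text
time_s: 8.3
tcp_pos: [0.6291, 0.0432, 0.0535]
eef_rot: [-61.0, 89.8, 20.6]
contact_force: [0.0, 1.6, -0.6]
gripper_width: 0.0004
phi -8.0
tcp [0.629  0.0422 0.0534] yaw(-z) -98.77 tilt x [ 0.003  0.001 -1.   ] F [ 0.7 -0.4  0.3] t 8.35 j6 -30.3
t [ 0.0034  0.0038 -0.    ] ax -0.77
phi -14.0
tcp [0.629  0.0422 0.0534] yaw(-z) -98.77 tilt x [ 0.003  0.001 -1.   ] F [ 0.7 -0.4  0.3] t 8.35 j6 -30.3
t [ 0.0034  0.0022 -0.0074] ax 5.23
phi -20.0
tcp [0.629  0.0422 0.0534] yaw(-z) -98.77 tilt x [ 0.003  0.001 -1.   ] F [ 0.7 -0.4  0.3] t 8.35 j6 -30.3
t [ 0.0034  0.0015 -0.0149] ax 11.23
phi -26.0
tcp [0.629  0.0422 0.0534] yaw(-z) -98.77 tilt x [ 0.003  0.001 -1.   ] F [ 0.7 -0.4  0.3] t 8.35 j6 -30.3
t [ 0.0034  0.0015 -0.0225] ax 17.23
phi -32.0
tcp [0.629  0.0422 0.0534] yaw(-z) -98.77 tilt x [ 0.003  0.001 -1.   ] F [ 0.7 -0.4  0.3] t 8.35 j6 -30.3
t [ 0.0033  0.0023 -0.03  ] ax 23.23
phi -38.0
tcp [0.629  0.0422 0.0534] yaw(-z) -98.77 tilt x [ 0.003  0.001 -1.   ] F [ 0.7 -0.4  0.3] t 8.35 j6 -30.3
t [ 0.0033  0.0039 -0.0374] ax 29.23
```

View pics/wrist6.png

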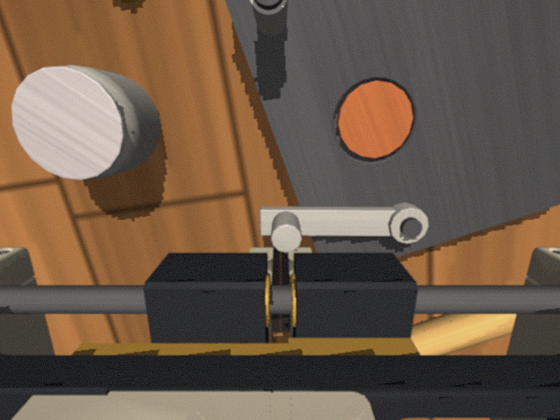

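The post at (287,235) is against the fingertips, and the bar is turning. Continuing round.

```bash
python3 -m creep '[{"ax":5,"ay":0,"az":0,"tx":0.002,"ty":0.0025,"tz":-0.0075,"fingers":0.0},{"ax":11,"ay":0,"az":0,"tx":0.003,"ty":0.0017,"tz":-0.015,"fingers":0.0},{"ax":17,"ay":0,"az":0,"tx":0.003,"ty":0.0016,"tz":-0.0225,"fingers":0.0},{"ax":23,"ay":0,"az":0,"tx":0.003,"ty":0.0023,"tz":-0.03,"fingers":0.0},{"ax":29,"ay":0,"az":0,"tx":0.003,"ty":0.0039,"tz":-0.0374,"fingers":0.0}]'
python3 arc.py " -38,-44,-50,-56,-62,-68" | grep -v phi
```

```text
time_s: 8.85
tcp_pos: [0.6199, 0.0068, 0.0503]
eef_rot: [-38.0, 89.8, 14.8]
contact_force: [0.3, -0.6, -0.3]
gripper_width: 0.0003
tcp [0.6199 0.0068 0.0503] yaw(-z) -127.24 tilt x [ 0.003  0.001 -1.   ] F [ 0.3 -0.6 -0.3] t 8.85 j6 -55.9
t [ 0.0003 -0.0002 -0.001 ] ax 0.76
tcp [0.6199 0.0068 0.0503] yaw(-z) -127.24 tilt x [ 0.003  0.001 -1.   ] F [ 0.3 -0.6 -0.3] t 8.85 j6 -55.9
t [ 0.0003 -0.0015 -0.0085] ax 6.76
tcp [0.6199 0.0068 0.0503] yaw(-z) -127.24 tilt x [ 0.003  0.001 -1.   ] F [ 0.3 -0.6 -0.3] t 8.85 j6 -55.9
t [ 0.0003 -0.0021 -0.016 ] ax 12.76
tcp [0.6199 0.0068 0.0503] yaw(-z) -127.24 tilt x [ 0.003  0.001 -1.   ] F [ 0.3 -0.6 -0.3] t 8.85 j6 -55.9
t [ 0.0003 -0.0019 -0.0235] ax 18.76
tcp [0.6199 0.0068 0.0503] yaw(-z) -127.24 tilt x [ 0.003  0.001 -1.   ] F [ 0.3 -0.6 -0.3] t 8.85 j6 -55.9
t [ 0.0003 -0.0009 -0.031 ] ax 24.76
tcp [0.6199 0.0068 0.0503] yaw(-z) -127.24 tilt x [ 0.003  0.001 -1.   ] F [ 0.3 -0.6 -0.3] t 8.85 j6 -55.9
t [ 0.0002  0.0009 -0.0384] ax 30.76
```

```bash
python3 - <<'E'
from h import *
c=dict(np.load('pics/wrist5.npz')); T=c['T_tool_cam']
for u,v in((280,252),(300,252),(180,258),(210,262),(350,258),(400,270),(150,270),(60,300),(20,262),(540,262),(210,300)):
    z=c['depth'][v,u]; q=T@np.r_[z*np.array([(u-c['cx'])/c['fx'],(v-c['cy'])/c['fy'],1]),1]; print((u,v),z.round(3),q[:3].round(3))
E
```

```text
(280, 252) 0.337 [0.151 0.001 0.064]
(300, 252) 0.161 [-0.01   0.012 -0.01 ]
(180, 258) 0.092 [-0.074 -0.028 -0.038]
(210, 262) 0.09 [-0.076 -0.019 -0.038]
(350, 258) 0.092 [-0.074  0.022 -0.038]
(400, 270) 0.084 [-0.082  0.034 -0.038]
(150, 270) 0.343 [ 0.151 -0.142  0.085]
(60, 300) 0.086 [-0.083 -0.059 -0.029]
(20, 262) 0.098 [-0.069 -0.08  -0.034]
(540, 262) 0.097 [-0.07   0.082 -0.034]
(210, 300) 0.078 [-0.09  -0.016 -0.034]
```

The bulky parts are all ≥66 mm above the tips, so they clear the punch (top at 72 mm) by about 44 mm.

```bash
python3 -m creep '[{"ax":6.5,"ay":0,"az":0,"tx":0,"ty":-0.0015,"tz":-0.0085,"fingers":0.0},{"ax":12.5,"ay":0,"az":0,"tx":0,"ty":-0.0021,"tz":-0.016,"fingers":0.0},{"ax":18.5,"ay":0,"az":0,"tx":0,"ty":-0.0019,"tz":-0.0235,"fingers":0.0},{"ax":24.5,"ay":0,"az":0,"tx":0,"ty":-0.0009,"tz":-0.031,"fingers":0.0},{"ax":29,"ay":0,"az":0,"tx":0,"ty":0.0003,"tz":-0.036,"fingers":0.0}]'
python3 arc.py " -68,-72,-75,-78.2" | grep -v phi
python3 arc.py " -78.2" .0145| grep -v phi
python3 - <<'E'
from h import *
c=cap('wrist'); cv2.imwrite('pics/wrist7.png',c['pixels']); np.savez('pics/wrist7.npz',**c)
E
```

```text
time_s: 9.35
tcp_pos: [0.5977, -0.0218, 0.0503]
eef_rot: [-10.5, 89.8, 13.2]
contact_force: [-0.1, 0.7, 0.4]
gripper_width: 0.0005
tcp [ 0.5977 -0.0218  0.0503] yaw(-z) -156.24 tilt x [ 0.003  0.001 -1.   ] F [-0.1  0.7  0.4] t 9.35 j6 -82.9
t [ 0.0003 -0.0005 -0.0021] ax 1.76
tcp [ 0.5977 -0.0218  0.0503] yaw(-z) -156.24 tilt x [ 0.003  0.001 -1.   ] F [-0.1  0.7  0.4] t 9.35 j6 -82.9
t [ 0.0003 -0.0014 -0.0071] ax 5.76
tcp [ 0.5977 -0.0218  0.0503] yaw(-z) -156.24 tilt x [ 0.003  0.001 -1.   ] F [-0.1  0.7  0.4] t 9.35 j6 -82.9
t [ 0.0003 -0.0019 -0.0108] ax 8.76
tcp [ 0.5977 -0.0218  0.0503] yaw(-z) -156.24 tilt x [ 0.003  0.001 -1.   ] F [-0.1  0.7  0.4] t 9.35 j6 -82.9
t [ 0.0003 -0.0021 -0.0149] ax 11.96
tcp [ 0.5977 -0.0218  0.0503] yaw(-z) -156.24 tilt x [ 0.003  0.001 -1.   ] F [-0.1  0.7  0.4] t 9.35 j6 -82.9
t [ 0.0003 -0.0015 -0.0178] ax 11.96
```

View pics/wrist7.png

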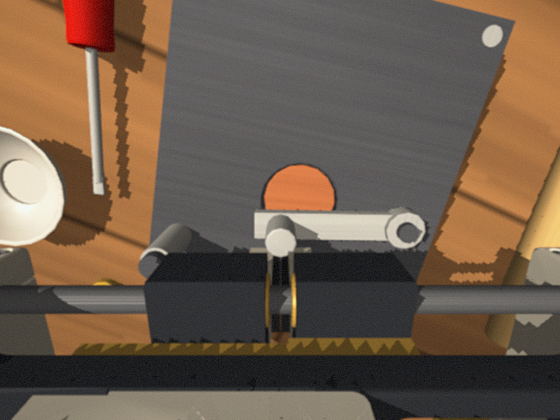

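The bar is passing over the flat blank, and the punch is still standing at (165,250). Final slow approach, watching the force.

```bash
python3 -m creep '[{"ax":4,"ay":0,"az":0,"tx":0,"ty":-0.001,"tz":-0.005,"fingers":0.0},{"ax":7,"ay":0,"az":0,"tx":0,"ty":-0.0015,"tz":-0.009,"fingers":0.0},{"ax":9,"ay":0,"az":0,"tx":0,"ty":-0.0019,"tz":-0.012,"fingers":0.0},{"ax":11,"ay":0,"az":0,"tx":0,"ty":-0.002,"tz":-0.014,"fingers":0.0},{"ax":12,"ay":0,"az":0,"tx":0,"ty":-0.0018,"tz":-0.0155,"fingers":0.0}]'
python3 -m creep '[{"ax":0,"ay":0,"az":0,"tx":0,"ty":0,"tz":-0.0005,"fingers":0.0},{"ax":0,"ay":0,"az":0,"tx":0,"ty":0,"tz":-0.001,"fingers":0.0}]'
```

```text
time_s: 9.9
tcp_pos: [0.5857, -0.0291, 0.0504]
eef_rot: [-2.9, 89.7, 9.1]
contact_force: [7.0, 0.7, -1.6]
gripper_width: 0.0004
time_s: 10.1
tcp_pos: [0.5857, -0.0291, 0.0504]
eef_rot: [-4.1, 89.6, 8.0]
contact_force: [7.6, 0.6, -2.7]
gripper_width: 0.0005
```

The tip has stopped at the predicted end angle with force building (7.6 N): stop reached. One firmer nudge, then check.

```bash
python3 -m creep '[{"ax":0,"ay":0,"az":0,"tx":0,"ty":0,"tz":-0.001,"fingers":0.0},{"ax":0,"ay":0,"az":0,"tx":0,"ty":0,"tz":-0.002,"fingers":0.0},{"ax":0,"ay":0,"az":0,"tx":0,"ty":0,"tz":-0.002,"fingers":0.0}]'
python3 -m creep '[{"ax":0,"ay":0,"az":0,"tx":0,"ty":0,"tz":0.005,"fingers":0.0},{"ax":0,"ay":0,"az":0,"tx":0,"ty":0,"tz":0.012,"fingers":0.0},{"ax":0,"ay":0,"az":0,"tx":-0.03,"ty":0,"tz":0.014,"fingers":0.0},{"ax":0,"ay":0,"az":0,"tx":-0.08,"ty":0,"tz":0.014,"fingers":0.0},{"ax":0,"ay":0,"az":0,"tx":-0.11,"ty":0,"tz":0.014,"fingers":0.0}]'
python3 - <<'E'
from h import *
c=cap('wrist'); cv2.imwrite('pics/wrist8.png',c['pixels']); np.savez('pics/wrist8.npz',**c)
go([0,0,0])
E
```

```text
time_s: 10.4
tcp_pos: [0.5855, -0.0291, 0.0506]
eef_rot: [-3.4, 89.4, 8.7]
contact_force: [12.6, -0.1, -5.6]
gripper_width: 0.0003
time_s: 10.9
tcp_pos: [0.5948, -0.0273, 0.1618]
eef_rot: [-21.9, 89.9, -9.8]
contact_force: [1.4, 0.9, -0.3]
gripper_width: 0.0004
tcp [ 0.5971 -0.0271  0.1667] yaw(-z) -167.92 tilt x [ 0.008  0.    -1.   ] F [2.1 0.8 5.3] t 10.95 j6 -94.2
t [ 0.1616  0.1517 -0.5796] ax None
```

View pics/wrist8.png

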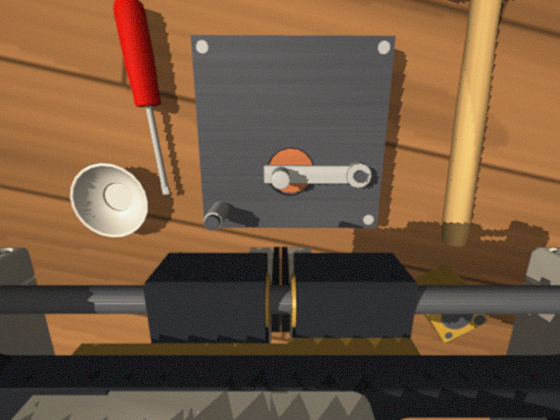

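The bar is lying over the blank with its post at (280,178), parallel to the plate's edges. The punch at (217,214) is upright. Moving aside for a clear final check.

```bash
python3 -m creep '[{"ax":0,"ay":0,"az":0,"tx":-0.04,"ty":0.03,"tz":0,"fingers":0.0},{"ax":0,"ay":0,"az":0,"tx":-0.06,"ty":0.07,"tz":0,"fingers":0.0},{"ax":0,"ay":0,"az":0,"tx":-0.06,"ty":0.12,"tz":0,"fingers":0.0},{"ax":0,"ay":0,"az":0,"tx":-0.06,"ty":0.17,"tz":0,"fingers":0.0},{"ax":0,"ay":0,"az":0,"tx":-0.06,"ty":0.2,"tz":0,"fingers":0.0}]'
python3 - <<'E'
from h import *
w=dict(np.load('pics/wrist8.npz'))
for n in('top','side'):
    c=cap(n); np.savez(f'pics/{n}9.npz',**c); im=c['pixels']
    x0,y0,x1,y1=((200,110,420,310) if n=='top' else (150,130,430,340))
    cv2.imwrite(f'pics/{n}9.png',cv2.resize(im[y0:y1,x0:x1],None,fx=2.8,fy=2.8,interpolation=cv2.INTER_CUBIC))
    o=np.load(f'pics/{n}0.npz')['pixels']; df=cv2.absdiff(o,im).max(2)[y0:y1,x0:x1]; cv2.imwrite(f'pics/{n}9diff.png',cv2.resize(df,None,fx=2.8,fy=2.8))
post=ray(w,280,178.5,.065); piv=ray(w,358.5,175.5,.049); v=post-piv; print(post,piv,np.linalg.norm(v[:2]),np.degrees(np.arctan2(v[1],v[0]))-11.8)
E
```

```text
time_s: 11.45
tcp_pos: [0.5514, 0.1711, 0.219]
eef_rot: [89.0, 90.0, 101.0]
contact_force: [-0.2, 0.0, 0.5]
gripper_width: 0.0005
[ 0.56602098 -0.03317545  0.065     ] [0.55221681 0.03422244 0.049     ] 0.06879701766799096 -90.22498811732464
```

View pics/top9.png

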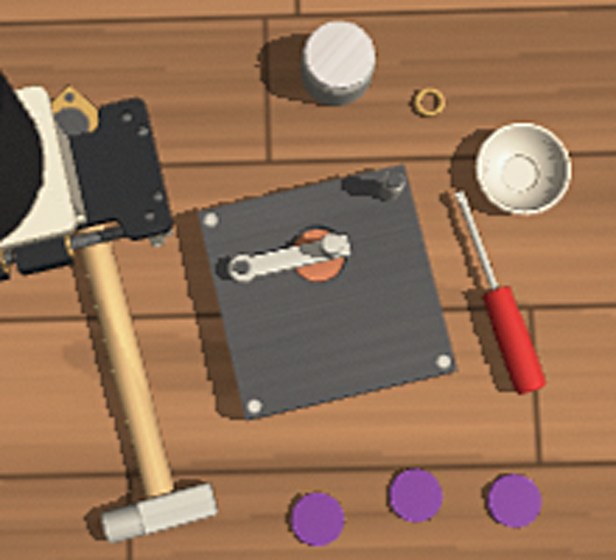

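View pics/side9.png

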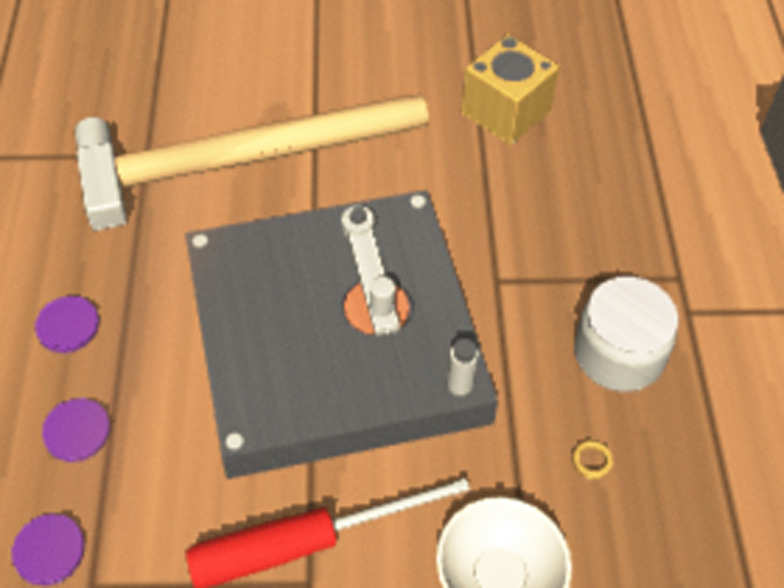

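View pics/side9diff.png

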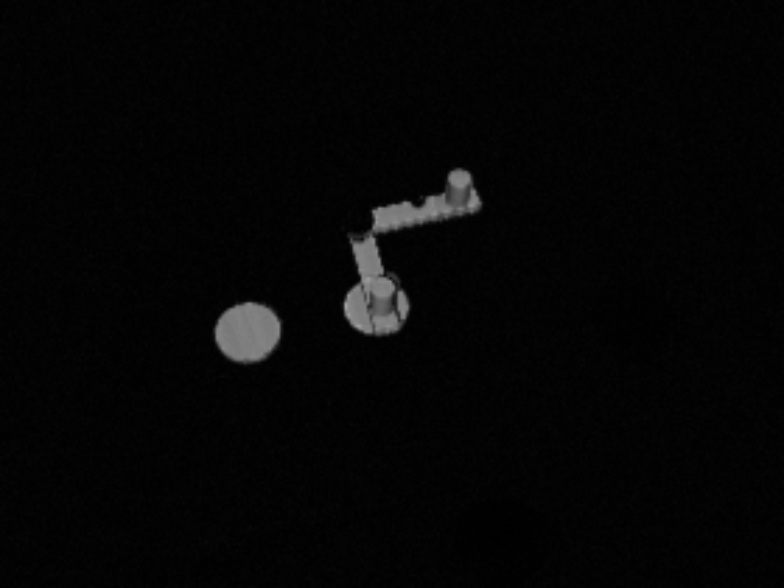

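The before/after difference shows change only at the blank's old place, the seat and the keeper. The keeper measures -90.2° in the plate's frame (stop at -90°). Handing in.

```bash
python3 -c "
from plant import order
print(order.close_job())"
```

```text
the job is handed in; nothing more can be done
None
```

The blank is in the seat and the keeper bar lies over it against its stop. I handed the job in at about 11.5 s of the 53 s allowed.

- **Blank:** I pushed the orange copper disc across the plate with the two fingertips until it dropped into the seat. Its top measured z = 28.9 mm (expected 29) with a slope of about 0.1°. This was measured before the bar covered it.
- **Keeper:** I pushed the bar round by its post with the fingers shut. The tip stopped moving while the force rose to about 13 N. After I backed off, the bar measured -90.2° in the plate's frame, where the stop is at -90°.
- **Everything else:** The side camera's before/after difference shows change only at the blank's old place, the seat and the keeper. The punch is still standing, and the fingers ended shut and well clear of everything.

**Disagreements and slips:**
- The cameras differed by up to about 2 mm on positions, so I aimed the final push from the wrist camera.
- Partway through the push the blank sat tilted about 10° with its front edge in the seat. It lay flat after another 3.5 mm of push.
- My first three move commands were refused because the rows left out zero values; nothing moved.

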